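# Clear the counter scale and weigh the pot

## Robot

A 6-joint arm with a two-finger parallel gripper is mounted at the origin on a cart in front of the work surface, level with it; the furniture and walls round the work are solid. World frame = base frame: x ahead of the robot, y to its left, z up, the work surface at z = 0. Lengths are in m, angles in rad, forces in N, time in s.
With the tool pointing down it reaches from about 0.35 to 0.975 m from the base axis. Payload 4.9 kg.
Tool frame: the origin (TCP) lies on the centre line of the jaws, within the pads' length; the fingertips stand 8 mm ahead of it and the grasp point (between the pads) lies 11 mm behind it; z points along the fingers, y is the direction in which the jaws open and shut (so a half turn about z gives the same grasp; the last joint's range is limited). The gripper opens to 85 mm and grips with 20 to 120 N. Pads are 22 mm wide; open, the fingers measure 114 mm over their backs; the gripper's body (76 mm by 85 mm) begins 54 mm behind the grasp point. The pads swing forward as they close: fully open they stand 13 mm farther back than shut.
Start: joints at [-0.119, 0.053, 1.613, -0, 1.476, -0.119], TCP at [0.625, 0, 0.239] pointing down, gripper open.
Joint ranges: [-3.01, 3.01], [-1.01, 2.22], [0.06, 2.58], [-1.02, 4.17], [0.09, 2.62], [-3.14, 3.14]. Speed limits (rad/s): [2.57, 2.57, 3.14, 3.14, 3.14, 3.14].

## Interface

Orientations are given as a rotation vector (axis times angle).
In Python, from station import get_obs, get_image, calibration, finish_job gives the robot as it stands. The module is installed in compiled form; this text tells all that it offers.
- The arm moves only by the shell command python3 -m jog 'ROWS' [FORCE]. ROWS is JSON, a list of rows, each a list of 7 numbers: the shift along the tool's x, y, z in cm, then the turn, a rotation vector about the tool's x, y, z in rad, then the closure in counts, from 0 (fully open) to 255 (shut). In form: [[dx, dy, dz, ax, ay, az, jaw], ...]. A call has 1 to 8 rows; each row is the pose to reach, as a shift and turn from the pose measured when the call began, along the tool's axes at that moment; what a row does not reach only later rows make up. A row lasts 1/12 s, in which the tool goes at most 41.7 mm and 7.16 degrees, less where a joint would pass 70% of its speed; a pose out of reach is approached as far as the arm can. A call with a gripper value outside its range is refused whole. The fingers move at their own pace and stop on an object; FORCE is the grip in N (left out, the last holds). Time passes only in rows, so rows that repeat a pose let the fingers close. It gives the time, the measured TCP pose, the force and the opening at its end, in the units of the state.
- get_obs(): the state, without advancing time (a new reading comes with each control period).
- get_image(name): name is "scene" or "side" or "wrist"; returns the picture (384x512x3 uint8, red, green, blue); there is no depth.
- calibration(name): a dict with "vfov" (degrees; the focal length in pixels is half the picture's height over the tangent of half this angle, whatever the lens; pixels are square), "cx", "cy" (the principal point, pixels), "dist_coeffs" ([k1, k2, p1, p2, k3] as OpenCV has them; the pictures are not rectified), "R" (3x3) and "t" (3): a world point X has camera coordinates R X + t. Camera axes: x right, y down, z forward; pixel columns grow to the right and rows downward; lengths in m; the calibration is good to about 2 mm. A picture is of the moment at which its call begins: read the wrist's pose just before it. calibration takes no time and is no camera call; for the wrist camera it gives the pose at the moment of the call.
- finish_job(): hands the job in, once; it reports no verdict.
The state is a dict: "t": time; "q": joint angles; "dq": joint speeds; "effort": joint torques, N m; "tool_pos": TCP position; "tool_rot": TCP orientation; "contact_force": force on the tool from outside, world axes, zero at the start; "wrist_torque": the same for the moment, N m; "opening": finger opening in m.
Only numpy, scipy, OpenCV 4.12 (cv2) and the standard library are available. Lean on these libraries where they do the work, as an engineer would, in place of code of your own. Each camera call takes 0.05 s, during which the arm holds its last target. There are 200 camera calls.

## Task

The hand stamp has been left on the counter scale: stand it upright on the closed ink pad, in the middle and square with it, its long side along the pad's long side. Then weigh the balm pot: set it gently, upright, in the middle of the scale's round pan so that no edge of it overhangs, and let go. Leave the tin, the tape roll, the dropper bottle and the capped bottle where they stand.

Things in the scene. Friction and masses are not known exactly. Their poses are not given: they have to be found in the camera images.
- stamp_center (a point): Centre, half-way up, of the loose wooden hand stamp, 72 mm tall. It stands upright on its oblong foot (26 mm along its x, 44 mm along its y, z up), with a round knob handle on top, 24 mm at its widest (from 40 to 72 mm above the foot's underside, best gripped about 58 mm up). It starts on the pan of the scale. Mass about 70 g
- pad_center (a point): Centre of the top face of the dark closed ink pad, a flat tin 56 mm (x) by 69 mm (y), 13 mm high, fixed to the counter; z is up. Do not open it
- pot_center (a point): Centre, half-way up, of the loose balm pot: a round jar 58 mm in diameter, 50 mm tall, with a wide screw lid of the same diameter; z is up. Mass about 90 g
- pan_center (a point): Centre of the top face of the scale's round steel pan, 74 mm in diameter, 45 mm above the counter, not springy. The scale is fixed: a grey base 100 mm wide (y) from 55 mm in front of (-x) to 81 mm behind (+x) this point, 30 mm high, with a read-out head on the +x side, 92 mm wide, from x = 50 mm to 81 mm and up to 105 mm above the counter. Round the work stand a tall fixed bin on the right (its side at about y = -0.15) and a fixed upright post at about x = 0.68, y = 0.35
- tin_center (a point): Centre, half-way up, of a loose round food tin, 75 mm in diameter, 58 mm tall, standing close beside the pot on the pot's +x side. Not to be disturbed
- tape_center (a point): Centre, half-way up, of a loose dark roll of tape lying flat, 53 mm in diameter, 19 mm high, close beside the pot on the pot's -x side. Not to be disturbed
- bottle_center (a point): Centre, half-way up, of a loose slim dropper bottle, 33 mm in diameter, 102 mm tall, standing just behind (+x) the ink pad. Not to be disturbed
- capped_center (a point): Centre, half-way up, of a loose small white bottle with a tall red cap, 36 by 42 mm, 106 mm tall, standing on the counter just in front (-x) of the scale. Not to be disturbed
Mind the look-alikes: they are no part of the job. Of the things that look like the part that bears pot_center, the middle-sized one is meant.

How it is judged:
By the outcome, as a careful person would: the job done as asked, in the order asked, and still so for the second after the job is handed in, with the robot touching nothing.
It also fails if it takes over 61 s, if anything falls off the work surface, if the arm or the gripper's body presses on something with over 40 N, if the wrist force passes 120 N, or if a joint passes its speed limit or range.

## Working session

There is one attempt and no reset: what is moved stays moved. The work goes in short steps, Python scripts to look and compute and a shell command to move; the robot and the scene stay as the last step left them, time stands still between calls to the robot, and variables do not carry over. Pictures are saved under pics/ and viewed, about 8 in all and at most 12, crops included, and the job is handed in when it is done.

```bash
mkdir -p pics; cat > h.py <<'E'
import numpy as np, cv2
from station import get_obs, get_image, calibration
from scipy.spatial.transform import Rotation as Ro
def cam(n):
    c=calibration(n); f=192/np.tan(np.radians(c["vfov"])/2)
    K=np.array([[f,0,c["cx"]],[0,f,c["cy"]],[0,0,1]]); return K,np.array(c["dist_coeffs"],float),np.array(c["R"]),np.array(c["t"])
def ray(C,uv):
    K,d,R,t=C; p=cv2.undistortPoints(np.array(uv,float).reshape(-1,1,2),K,d)[:,0]
    return -R.T@t, np.c_[p,np.ones(len(p))]@R
def onz(C,uv,z):
    o,d=ray(C,uv); return o+d*((z-o[2])/d[:,2])[:,None]
def proj(C,X):
    K,d,R,t=C; return cv2.projectPoints(np.array(X,float).reshape(-1,3),cv2.Rodrigues(R)[0],t,K,d)[0][:,0]
def save(n,im): cv2.imwrite(f"pics/{n}.png",im[:,:,::-1])
E
python3 - <<'E'
from h import *
a=get_image("scene");b=get_image("side")
np.save("a.npy",a);np.save("b.npy",b)
o=get_obs();print(o["t"],o["tool_pos"],o["tool_rot"])
for n in("scene","side","wrist"):
    C=cam(n);print(n,-C[2].T@C[3],C[2][2],C[1])
w=get_image("wrist");np.save("w.npy",w)
save("s1",a);save("s2",b);save("s3",w)
E
```

```text
0.1 [6.24438898e-01 5.92603785e-05 2.38185824e-01] [-2.22039790e+00 -2.22041700e+00  1.84645359e-03]
scene [0.04466895 0.57571917 0.64790442] [ 0.62679542 -0.44612025 -0.63883035] [-0.12854461  0.          0.          0.          0.        ]
side [1.4047489  0.0893814  0.69690543] [-0.80174008  0.09573402 -0.5899558 ] [-0.03682534  0.          0.          0.          0.        ]
wrist [0.62474985 0.08311119 0.37390352] [-0.00156162 -0.3186952  -0.94785597] [-0.06978111  0.          0.          0.          0.        ]
```

View pics/s1.png

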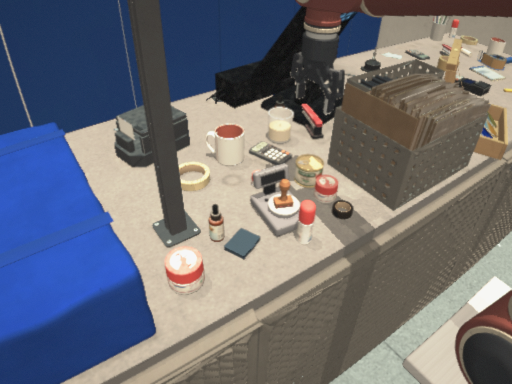

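View pics/s2.png

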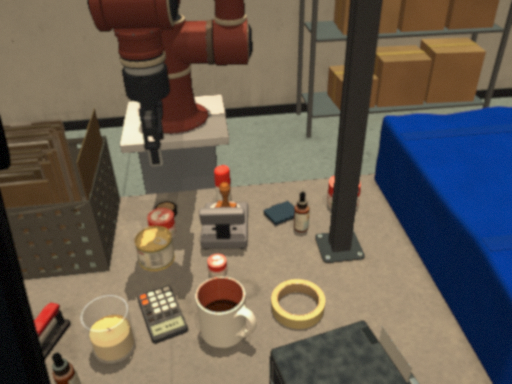

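View pics/s3.png

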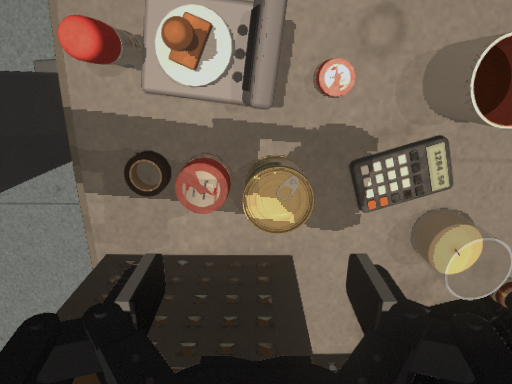

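The scene shows pot look-alikes: a large jar (scene 185,268), a middle one (scene 327,185; wrist 203,185, between the tape and the tin) and a small one (wrist 337,77). The middle one is meant. The stamp is on the pan (wrist 190,40), turned; the pad is at scene 242,243 with the dropper bottle behind it.

```bash
python3 - <<'E'
from h import *
W=cam("wrist");S=cam("scene");D=cam("side")
for n,uv,z in[("pot",(203,185),.05),("tin",(278,198),.058),("tape",(148,174),.019),("pan",(194,45),.045),("knob",(178,33),.117),("small",(337,77),.03),("capped",(80,38),.1)]:
    print(n,onz(W,[uv],z)[0].round(4))
for n,uv,z in[("pad",(242,243),.013),("drop",(216,208),.1),("capped",(308,205),.1),("pot",(327,182),.05),("big",(184,262),.06),("pan",(284,205),.045)]:
    print("S",n,onz(S,[uv],z)[0].round(4))
for n,uv,z in[("pad",(280,213),.013),("drop",(302,195),.1)]:
    print("D",n,onz(D,[uv],z)[0].round(4))
# lid extents, red mask in wrist
a=np.load("w.npy");h=cv2.cvtColor(a,cv2.COLOR_RGB2HSV)
m=(((h[...,0]<8)|(h[...,0]>172))&(h[...,1]>110)&(h[...,2]>60)).astype(np.uint8)
for c in cv2.findContours(m,0,2)[0]:
    if cv2.contourArea(c)>300: print(cv2.minEnclosingCircle(c),cv2.fitEllipse(c))
E
```

```text
pot [ 0.569  -0.0185  0.05  ]
tin [ 0.6478 -0.0302  0.058 ]
tape [ 0.5006 -0.015   0.019 ]
pan [0.566  0.1192 0.045 ]
knob [0.5674 0.1198 0.117 ]
small [0.7074 0.0905 0.03  ]
capped [0.4839 0.1207 0.1   ]
S pad [0.5381 0.2523 0.013 ]
S drop [0.5843 0.2869 0.1   ]
S capped [0.4833 0.1191 0.1   ]
S pot [ 0.5628 -0.0202  0.05  ]
S big [0.5224 0.3986 0.06  ]
S pan [0.559  0.1203 0.045 ]
D pad [0.5521 0.244  0.013 ]
D drop [0.6077 0.2803 0.1   ]
((202.2035675048828, 184.81520080566406), 28.572650909423828) ((202.42898559570312, 185.21804809570312), (53.443233489990234, 56.15089797973633), 31.230087280273438)
((508.0, 80.5), 44.60110855102539) ((498.3257751464844, 82.0591812133789), (29.207984924316406, 88.47441101074219), 179.63754272460938)
((89.0, 39.0), 33.615570068359375) ((88.72624969482422, 39.65559005737305), (43.625457763671875, 67.71392822265625), 113.57316589355469)
```

```bash
python3 -m jog '[[4,-1,0,0,0,0,0],[8,-3,0,0,0,0,0],[12,-5,0,0,0,0,0],[16,-7,0,0,0,0,0],[19,-7.5,0,0,0,0,0],[19,-7.5,0,0,0,0,0],[19,-7.5,0,0,0,0,0]]' && python3 - <<'E'
from h import *
W=cam("wrist");w=get_image("wrist");np.save("w2.npy",w)
o=get_obs();print(o["t"],o["dq"].round(3) if hasattr(o["dq"],"round") else o["dq"],o["tool_rot"])
import pickle;pickle.dump(W,open("w2.pkl","wb"))
save("s4",cv2.resize(w,(768,576),interpolation=cv2.INTER_CUBIC))
E
```

```text
t: 0.73
tool_pos: [0.5486, 0.1917, 0.2382]
tool_rot: [-2.216, -2.225, 0.002]
contact_force: [-0.0, -1.0, -0.2]
opening: 0.085
0.7833 [-0.036  0.005 -0.005 -0.001  0.003 -0.   ] [-2.21885076 -2.22257649  0.00265315]
```

View pics/s4.png

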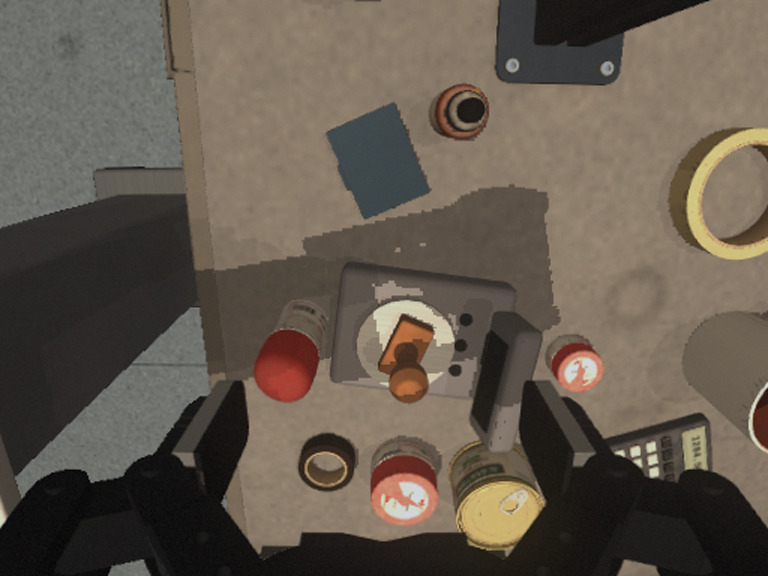

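Pad at about (378,160) in the 1.5x picture, rotated some 20°; stamp foot at (405,343), also rotated; knob at (408,380).

```bash
python3 - <<'E'
from h import *
import pickle
W=pickle.load(open("w2.pkl","rb"));w=np.load("w2.npy");h=cv2.cvtColor(w,cv2.COLOR_RGB2HSV)
print(h[107,252],h[215,265],h[255,273],w[240,260],w[205,260],w[225,245])
def big(m,box):
    z=np.zeros_like(m,np.uint8);x0,y0,x1,y1=box;z[y0:y1,x0:x1]=m[y0:y1,x0:x1]
    return max(cv2.findContours(z,0,1)[0],key=cv2.contourArea)
m=((h[...,0]>85)&(h[...,0]<125)&(h[...,1]>50)).astype(np.uint8)
m=cv2.morphologyEx(m,cv2.MORPH_OPEN,np.ones((9,9)))
c=big(m,(200,50,300,160))
P=onz(W,c[:,0],.013)[:,:2]
r=cv2.minAreaRect((P*1000).astype(np.float32));print("pad",r,cv2.boxPoints(r).round(1).tolist())
# foot: orange
m=((h[...,0]<16)&(h[...,1]>140)&(h[...,2]>60)).astype(np.uint8)
c=big(m,(245,200,300,275));print("stamp px",cv2.boundingRect(c))
ap=cv2.approxPolyDP(c,2,True)[:,0];print(ap.tolist());
for z in(.045,.055):print(z,(onz(W,ap,z)[:,:2]*1000).round(1).tolist())
# pan: bright 
m=((w.min(2)>150)).astype(np.uint8);c=big(m,(235,195,310,255));print("pan",cv2.boundingRect(c))
save("s5",cv2.resize(w[190:280,225:345],(800,600),interpolation=cv2.INTER_CUBIC))
E
```

```text
[96 50 76] [ 12 110  74] [ 12 163 182] [171 103  61] [208 204 177] [150 136 119]Traceback (most recent call last):
  File "<stdin>", line 10, in <module>
  File "<stdin>", line 7, in big
ValueError: max() iterable argument is empty
```

```bash
cat > m.py <<'E'
from h import *
import pickle
W=pickle.load(open("w2.pkl","rb"));w=np.load("w2.npy");h=cv2.cvtColor(w,cv2.COLOR_RGB2HSV)
def big(m,box):
    z=np.zeros_like(m,np.uint8);x0,y0,x1,y1=box;z[y0:y1,x0:x1]=m[y0:y1,x0:x1]
    return max(cv2.findContours(z,0,1)[0],key=cv2.contourArea)
E
python3 - <<'E'
from m import *
m=((h[...,0]>80)&(h[...,0]<130)&(h[...,1]>30)).astype(np.uint8)
m=cv2.morphologyEx(m,cv2.MORPH_OPEN,np.ones((7,7)))
c=big(m,(200,50,300,160))
P=onz(W,c[:,0],.013)[:,:2]
r=cv2.minAreaRect((P*1000).astype(np.float32));print("pad",r,cv2.boxPoints(r).round(1).tolist())
m=((h[...,0]<18)&(h[...,1]>130)&(h[...,2]>60)).astype(np.uint8)
c=big(m,(245,200,300,275));print("stamp px",cv2.boundingRect(c))
ap=cv2.approxPolyDP(c,2,True)[:,0];print(ap.tolist());
for z in(.045,.055):print(z,(onz(W,ap,z)[:,:2]*1000).round(1).tolist())
save("s5",cv2.resize(w[190:280,225:345],(800,600),interpolation=cv2.INTER_CUBIC))
E
```

```text
pad ((543.0928955078125, 248.9253387451172), (54.379493713378906, 67.81376647949219), 22.889419555664062) [[504.8999938964844, 269.6000061035156], [531.2000122070312, 207.10000610351562], [581.2999877929688, 228.3000030517578], [555.0, 290.70001220703125]]
stamp px (252, 210, 37, 58)
[[268, 210], [252, 245], [261, 250], [262, 263], [268, 267], [276, 267], [284, 259], [283, 250], [278, 242], [288, 221], [285, 217]]
0.045 [[562.4, 142.8], [544.8, 99.7], [555.1, 93.3], [556.5, 76.1], [563.6, 70.8], [573.0, 70.8], [582.0, 81.5], [580.4, 93.4], [574.4, 103.6], [584.8, 129.7], [581.3, 134.6]]
0.055 [[561.9, 146.8], [544.9, 105.0], [554.9, 98.8], [556.2, 82.2], [563.1, 77.0], [572.2, 77.0], [581.0, 87.4], [579.5, 98.9], [573.6, 108.8], [583.7, 134.2], [580.3, 138.8]]
```

View pics/s5.png

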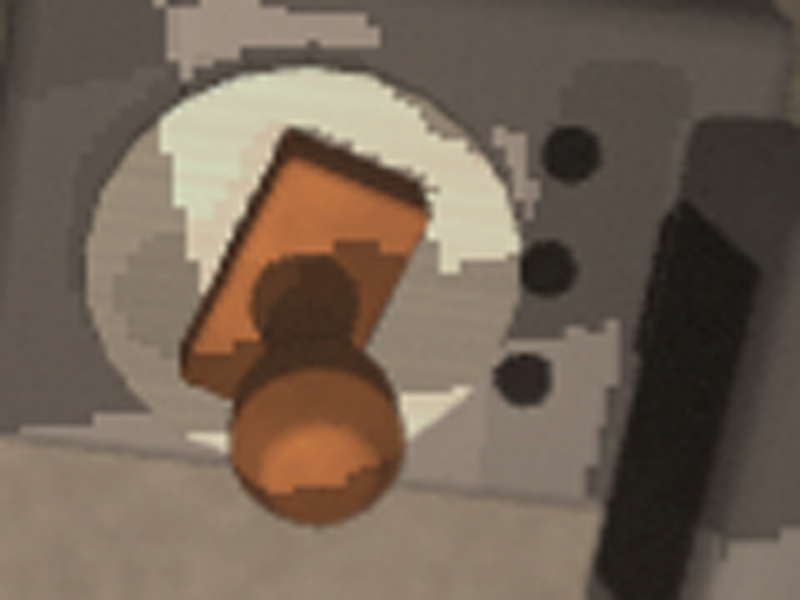

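```bash
python3 - <<'E'
from m import *
f=lambda p:(np.array(p,float)/6.667+[225-.43,190-.43])
A,B,C,A0,B0,N,p=[f(v) for v in((293,155),(427,212),(185,352),(290,128),(428,188),(317,440),(303,263))]
for z in(.053,.057,.061):
    a,b,c=onz(W,[A,B,C],z)[:,:2]*1000
    print(z,np.linalg.norm(a-b),np.linalg.norm(a-c),"ctr",(b+c)/2,"ang long from y",np.degrees(np.arctan2(*(a-c)[[0,1]])),"short",np.degrees(np.arctan2(*(b-a)[[1,0]])))
a,b=onz(W,[A0,B0],.045)[:,:2]*1000;print("base",a,b,np.linalg.norm(a-b))
print("knob",onz(W,[N],.103)*1000,"pan",onz(W,[p],.045)*1000)
print("drop px top", onz(W,[(470/1.5,110/1.5)],.1)*1000,"capped",onz(W,[(286/1.5,375/1.5)],.1)*1000,"pot",onz(W,[(405/1.5,492/1.5)],.05)*1000)
# scale orientation: base far edge (345,264)-(515,285) at z .03
q=onz(W,np.array([(345,264),(515,285),(334,380)])/1.5,.03)*1000;print(q)
d=q[1]-q[0];print(np.degrees(np.arctan2(d[1],d[0])))
print(get_obs()["tool_pos"])
E
```

```text
0.053 24.142595696901452 39.581993047487565 ctr [564.9426891  120.03586537] ang long from y 26.0740938221165 short -24.323036584639457
0.057 23.84166352082041 39.088612159576826 ctr [564.73961762 121.9653589 ] ang long from y 26.0740938221166 short -24.323036584639425
0.061 23.54073134473936 38.59523127166596 ctr [564.53654614 123.89485243] ang long from y 26.074093822116417 short -24.323036584639325
base [562.41573456 144.28626551] [585.5410896  133.65077877] 25.4537939040425
knob [[564.65609446 119.34112721 103.        ]] pan [[565.0085667  119.87357789  45.        ]]
drop px top [[594.84488448 283.4572365  100.        ]] capped [[486.50624771 123.15192525 100.        ]] pot [[567.43555847 -14.85467506  50.        ]]
[[520.21290286 177.17882628  30.        ]
 [647.75292144 161.37312463  30.        ]
 [509.17857918  80.18617705  30.        ]]
-7.0644978480494425
[0.54920791 0.19045532 0.23818534]
```

Stamp is at (565,119.8), yaw −25°. The pad is at (543,249), yaw +22.9°. I'll grip with the jaws at 65° so they clear the read-out head and bottles, then turn 48° for the pad.

```bash
python3 -m jog '[[-7,1.6,0,0,0,-1.134,0],[-7,1.6,0,0,0,-1.134,0],[-7,1.6,2,0,0,-1.134,0],[-7,1.6,4,0,0,-1.134,0],[-7,1.6,4,0,0,-1.134,0],[-7,1.6,4,0,0,-1.134,0],[-7,1.6,4,0,0,-1.134,0],[-7,1.6,4,0,0,-1.134,0]]'
cat > g.py <<'E'
from h import *
import sys
# args: target x y z (m), jaw yaw deg -> shift in tool axes cm & turn
x,y,z,yaw=map(float,sys.argv[1:5]);o=get_obs();R=Ro.from_rotvec(o["tool_rot"])
c,s=np.cos(np.radians(yaw)),np.sin(np.radians(yaw))
T=Ro.from_matrix(np.array([[-s,c,0],[c,s,0],[0,0,-1]]).T@np.eye(3)) if 0 else Ro.from_matrix(np.c_[[-s,c,0],[c,s,0],[0,0,-1]])
print(o["t"],"shift cm",(R.inv().apply(np.array([x,y,z])-o["tool_pos"])*100).round(2),"turn",(R.inv()*T).as_rotvec().round(3),"q",np.round(o["q"],2),"pos",np.round(o["tool_pos"],4),"F",np.round(o["contact_force"],1),"open",o["opening"])
E
python3 g.py .565 .1198 .150 65
```

```text
t: 1.45
tool_pos: [0.5656, 0.1185, 0.1977]
tool_rot: [-0.892, -3.01, 0.002]
contact_force: [-0.6, -0.3, 0.4]
opening: 0.0846
1.45 shift cm [0.12 0.09 4.77] turn [-0.002 -0.002 -0.14 ] q [ 0.08 -0.03  1.76 -0.    1.41 -0.92] pos [0.5656 0.1185 0.1977] F [-0.6 -0.3  0.4] open 0.08459326325127293
```

```bash
python3 -m jog '[[0.1,0.1,0,0,0,-0.14,0],[0.1,0.1,2.5,0,0,-0.14,0],[0.1,0.1,5,0,0,-0.14,0],[0.1,0.1,5,0,0,-0.14,0],[0.1,0.1,5,0,0,-0.14,0]]'; python3 g.py .565 .1198 .092 65; python3 - <<'E'
from h import *
W=cam("wrist");w=get_image("wrist");print(proj(W,[[.565,.1198,.117],[.565,.1198,.103]]))
save("s6",w)
E
```

```text
t: 1.87
tool_pos: [0.5642, 0.1183, 0.1458]
tool_rot: [-0.682, -3.06, 0.005]
contact_force: [-0.1, 0.6, 0.3]
opening: 0.0854
1.8667 shift cm [-0.04  0.19  5.38] turn [-0.004 -0.006 -0.002] q [ 0.08  0.02  1.81 -0.    1.32 -1.05] pos [0.5642 0.1183 0.1458] F [-0.1  0.6  0.3] open 0.08542137491254125
[[257.11324886 237.34075302]
 [257.08196173 227.02403877]]
```

View pics/s6.png

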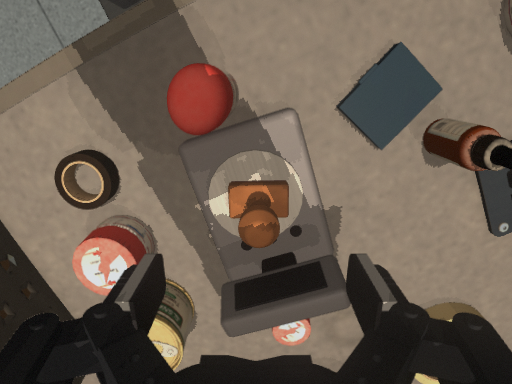

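The knob appears at (259,227) against a predicted (257,227), and the foot is square to the jaws. Descend and grip.

```bash
python3 -m jog '[[0,0.3,2,0,0,0,0],[0,0.3,4,0,0,0,0],[0,0.3,5.4,0,0,0,0],[0,0.3,5.4,0,0,0,0],[0,0.3,5.4,0,0,0,120],[0,0.3,5.4,0,0,0,200],[0,0.3,5.4,0,0,0,255],[0,0.3,5.4,0,0,0,255]]' 30; python3 -m jog '[[0,0,0,0,0,0,255],[0,0,0,0,0,0,255],[0,0,0,0,0,0,255],[0,0,0,0,0,0,255]]'; python3 g.py .565 .1198 .092 65
```

```text
t: 2.58
tool_pos: [0.5675, 0.1214, 0.0954]
tool_rot: [-0.682, -3.066, 0.002]
contact_force: [-0.0, 0.6, -0.0]
opening: 0.0387
t: 2.92
tool_pos: [0.568, 0.1214, 0.0962]
tool_rot: [0.682, 3.066, -0.001]
contact_force: [-0.7, -0.6, 3.1]
opening: 0.0231
2.9167 shift cm [ 0.2  -0.28  0.42] turn [-0.001  0.001 -0.002] q [ 0.08  0.08  1.83 -0.    1.23 -1.05] pos [0.568  0.1214 0.0962] F [-0.7 -0.6  3.1] open 0.023108661677749352
```

```bash
python3 -m jog '[[0,0,-1,0,0,0,255],[0,0,-3,0,0,0,255],[0,0,-6,0,0,0,255],[0,0,-9,0,0,0,255],[0,0,-9,0,0,0,255]]'; python3 g.py .543 .249 .180 113
```

```text
t: 3.33
tool_pos: [0.5716, 0.1219, 0.1944]
tool_rot: [0.68, 3.055, 0.005]
contact_force: [1.3, 0.2, -0.4]
opening: 0.0224
3.3333 shift cm [ 8.   10.29  1.4 ] turn [ 0.001  0.013 -0.839] q [ 0.08 -0.02  1.76 -0.    1.39 -1.05] pos [0.5716 0.1219 0.1944] F [ 1.3  0.2 -0.4] open 0.022425203027809388
```

```bash
python3 -m jog '[[2.5,3,0,0,0,-0.11,255],[5,6,0,0,0,-0.22,255],[7,9,0,0,0,-0.33,255],[8,10.3,0,0,0,-0.44,255],[8,10.3,0,0,0,-0.55,255],[8,10.3,0,0,0,-0.66,255],[8,10.3,0,0,0,-0.77,255],[8,10.3,0,0,0,-0.838,255]]';python3 -m jog '[[0,0,0,0,0,0,255],[0,0,0,0,0,0,255]]'; python3 g.py .543 .249 .12 113
```

```text
t: 4.0
tool_pos: [0.5425, 0.2494, 0.1939]
tool_rot: [-0.63, 3.066, -0.004]
contact_force: [0.4, 0.0, -0.4]
opening: 0.0227
t: 4.17
tool_pos: [0.5422, 0.2495, 0.1938]
tool_rot: [-0.628, 3.067, -0.003]
contact_force: [-0.6, -0.7, 0.2]
opening: 0.0225
4.1667 shift cm [ 0.03 -0.04  7.38] turn [-0.004  0.011  0.003] q [ 0.31  0.01  1.73 -0.    1.39 -1.67] pos [0.5422 0.2495 0.1938] F [-0.6 -0.7  0.2] open 0.022473257702681312
```

```bash
python3 -m jog '[[0,0,3,0,0,0,255],[0,0,6,0,0,0,255],[0,0,9,0,0,0,255],[0,0,11,0,0,0,255],[0,0,11,0,0,0,255],[0,0,11,0,0,0,255]]'; python3 g.py .543 .249 .064 113;  python3 - <<'E'
from h import *
import pickle
W=cam("wrist");w=get_image("wrist");np.save("w3.npy",w);pickle.dump(W,open("w3.pkl","wb"))
S=cam("scene");s=get_image("scene");np.save("s3.npy",s)
print(proj(W,[[.543,.249,.013]]))
u,v=proj(S,[[.543,.249,.04]])[0].astype(int)
a=cv2.resize(w,(768,576),interpolation=cv2.INTER_CUBIC)
save("s7",a)
E
```

```text
t: 4.67
tool_pos: [0.5425, 0.2491, 0.0826]
tool_rot: [-0.627, 3.07, -0.004]
contact_force: [-0.0, 0.7, -0.9]
opening: 0.0228
4.6667 shift cm [-0.03 -0.02  1.86] turn [-0.004  0.008  0.002] q [ 0.31  0.13  1.81 -0.    1.2  -1.67] pos [0.5425 0.2491 0.0826] F [-0.   0.7 -0.9] open 0.02279283620425422
[[254.25417488 208.739465  ]]
```

View pics/s7.png

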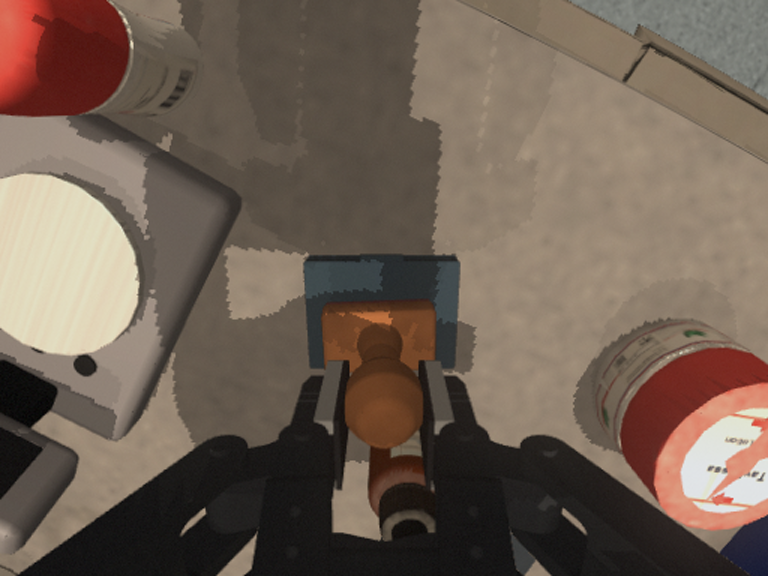

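```bash
python3 - <<'E'
from h import *
import pickle
W=pickle.load(open("w3.pkl","rb"))
o=get_obs();R=Ro.from_rotvec(o["tool_rot"]);T=o["tool_pos"]
f=lambda p,z:R.inv().apply(onz(W,(np.array(p,float)-.25)/1.5,z)-T)[:,:2]*1000
P=f([(305,265),(459,264),(309,367),(456,367)],.013);print("pad tool xy mm",P.round(1).tolist())
for z in(.039,.043):
    F=f([(323,305),(436,303)],z);print("foot",z,F.round(1).tolist())
print("pad ctr",P[:,1].mean(),P[:2,0].mean()-28)
E
```

```text
pad tool xy mm [[26.0, -33.6], [26.5, 34.4], [-24.7, -34.4], [-24.6, 35.7]]
foot 0.039 [[16.8, -22.9], [17.6, 21.9]]
foot 0.043 [[18.2, -22.4], [19.1, 21.4]]
pad ctr 0.5220769089187147 -1.7734565271503726
```

```bash
python3 - <<'E'
from h import *
import pickle
W=pickle.load(open("w3.pkl","rb"))
o=get_obs();R=Ro.from_rotvec(o["tool_rot"]);T=o["tool_pos"]
f=lambda p,z:R.inv().apply(onz(W,(np.array(p,float)-.25)/1.5,z)-T)[:,:2]*1000
w=np.load("w3.npy");h=cv2.cvtColor(w,cv2.COLOR_RGB2HSV)
m=((h[...,0]<18)&(h[...,1]>130)&(h[...,2]>60)).astype(np.uint8);m[:235]=0
c=max(cv2.findContours(m,0,1)[0],key=cv2.contourArea);x,y,ww,hh=cv2.boundingRect(c);print(x,y,ww,hh)
print("knob",f([(383,404)],.089),f([(383,404)],.087))
# side view of pad & stamp at hover
S=cam("scene");a=np.load("s3.npy");u,v=proj(S,[[.543,.249,.04]])[0].astype(int)
D=cam("side");b=get_image("side");u2,v2=proj(D,[[.543,.249,.04]])[0].astype(int);print(u,v,u2,v2)
g=lambda i,u,v:cv2.resize(i[v-35:v+35,u-40:u+40],(400,350),interpolation=cv2.INTER_CUBIC)
save("s8",np.hstack([g(a,u,v),g(b,u2,v2)]))
E
```

```text
414 235 98 105
knob [[2.66940089 0.87057579]] [[1.41372544 0.8700557 ]]
241 232 281 201
```

View pics/s8.png

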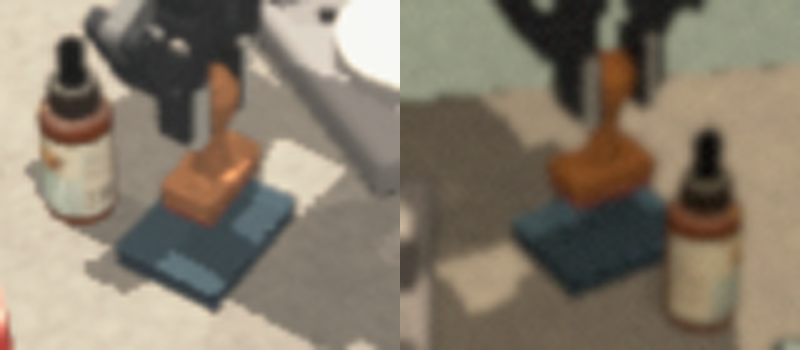

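Jaw alignment and yaw look square; the foot sits about 4–5 mm towards the camera side of the pad centre. I'll shift −4 mm and lower it.

```bash
python3 -m jog '[[-0.4,0,0.5,0,0,0,255],[-0.4,0,1,0,0,0,255],[-0.4,0,1.5,0,0,0,255],[-0.4,0,1.6,0,0,0,255],[-0.4,0,1.6,0,0,0,255]]'; python3 -m jog '[[0,0,0.1,0,0,0,255],[0,0,0.1,0,0,0,255]]';python3 -m jog '[[0,0,0.1,0,0,0,255],[0,0,0.1,0,0,0,255]]'; python3 -m jog '[[0,0,0.1,0,0,0,255],[0,0,0.1,0,0,0,255]]'; python3 g.py .543 .249 .064 113
```

```text
t: 5.23
tool_pos: [0.5484, 0.2514, 0.0696]
tool_rot: [-0.627, 3.064, -0.003]
contact_force: [-1.6, -0.2, -1.6]
opening: 0.0226
t: 5.4
tool_pos: [0.5482, 0.2513, 0.0681]
tool_rot: [-0.627, 3.065, -0.003]
contact_force: [-0.2, 0.1, -1.6]
opening: 0.0226
t: 5.57
tool_pos: [0.5481, 0.2512, 0.067]
tool_rot: [-0.627, 3.065, -0.003]
contact_force: [0.2, -0.2, -0.6]
opening: 0.0228
t: 5.73
tool_pos: [0.548, 0.2512, 0.0658]
tool_rot: [-0.627, 3.066, -0.003]
contact_force: [0.3, -0.8, -1.4]
opening: 0.0225
5.7333 shift cm [ 0.55 -0.01  0.18] turn [-0.005  0.012  0.002] q [ 0.31  0.16  1.8  -0.    1.17 -1.66] pos [0.548  0.2512 0.0658] F [ 0.3 -0.8 -1.4] open 0.02254721930882228
```

```bash
for i in 1; do python3 -m jog '[[0.1,0,0.1,0,0,0,255],[0.1,0,0.1,0,0,0,255]]'; done; python3 -m jog '[[0,0,0.1,0,0,0,255],[0,0,0.1,0,0,0,255]]'; python3 -m jog '[[0,0,0.1,0,0,0,255],[0,0,0.1,0,0,0,255]]'
```

```text
t: 5.9
tool_pos: [0.547, 0.2508, 0.0648]
tool_rot: [-0.627, 3.065, -0.003]
contact_force: [0.2, 0.7, 0.0]
opening: 0.0227
t: 6.07
tool_pos: [0.5476, 0.2509, 0.0646]
tool_rot: [-0.627, 3.064, -0.003]
contact_force: [0.1, -0.5, 2.6]
opening: 0.0226
t: 6.23
tool_pos: [0.5482, 0.251, 0.0645]
tool_rot: [-0.627, 3.063, -0.003]
contact_force: [-0.6, -0.0, 6.0]
opening: 0.0223
```

```bash
python3 -m jog '[[0,0,0,0,0,0,180],[0,0,0,0,0,0,160],[0,0,0,0,0,0,140],[0,0,0,0,0,0,130],[0,0,0,0,0,0,130],[0,0,0,0,0,0,130]]'; python3 -m jog '[[0,0,-1,0,0,0,130],[0,0,-3,0,0,0,130],[0,0,-6,0,0,0,130],[0,0,-9,0,0,0,130],[0,0,-11,0,0,0,130],[0,0,-11,0,0,0,130]]'; python3 - <<'E'
from h import *
import pickle
W=cam("wrist");w=get_image("wrist");np.save("w4.npy",w);pickle.dump(W,open("w4.pkl","wb"))
u,v=proj(W,[[.543,.249,.03]])[0].astype(int);print(u,v,w.shape)
save("s9",cv2.resize(w[v-75:v+75,u-100:u+100],(800,600),interpolation=cv2.INTER_CUBIC))
E
```

```text
t: 6.73
tool_pos: [0.548, 0.251, 0.0642]
tool_rot: [-0.627, 3.064, -0.003]
contact_force: [0.6, 0.4, -0.4]
opening: 0.0418
t: 7.23
tool_pos: [0.5496, 0.252, 0.1816]
tool_rot: [-0.625, 3.053, -0.001]
contact_force: [1.1, 0.2, 1.2]
opening: 0.0416
255 164 (384, 512, 3)
```

View pics/s9.png

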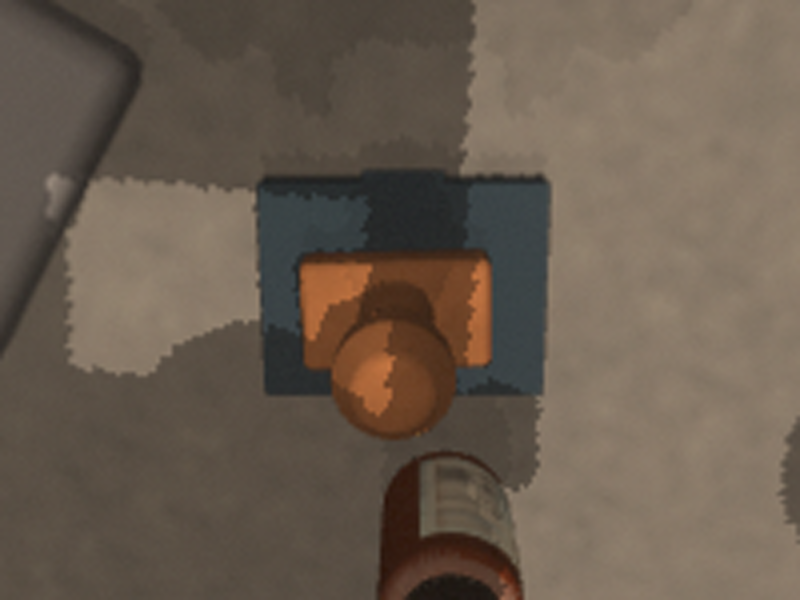

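```bash
python3 - <<'E'
from h import *
import pickle
W=pickle.load(open("w4.pkl","rb"))
a=np.radians(112.9);ex=np.array([-np.sin(a),np.cos(a)]);ey=np.array([np.cos(a),np.sin(a)])
def f(p,z):
    X=onz(W,np.array(p,float)/4+[155-.4,89-.4],z)[:,:2]-[.543,.249]; return np.c_[X@ex,X@ey]*1000
P=f([(259,187),(549,185),(267,394),(543,394)],.013);print("pad",P.round(1).tolist(),P.mean(0))
for z in (.023,.027,.031):
    F=f([(301,262),(491,260),(303,368),(491,367)],z);print(z,F.round(1).tolist(),F.mean(0))
print("base edge",f([(301,251),(490,249)],.013))
print("knob",f([(394,379)],.071))
E
```

```text
pad [[23.6, -34.1], [24.4, 34.2], [-28.0, -33.8], [-27.6, 34.8]] [-1.90171671  0.28555674]
0.023 [[8.0, -23.7], [8.7, 20.3], [-17.9, -23.8], [-17.4, 21.0]] [-4.66129021 -1.52961664]
0.027 [[8.9, -23.3], [9.6, 20.1], [-16.6, -23.5], [-16.1, 20.8]] [-3.52996466 -1.48964679]
0.031 [[9.9, -23.0], [10.6, 19.8], [-15.3, -23.1], [-14.8, 20.5]] [-2.3986391  -1.44967694]
base edge [[  8.27145119 -24.4908754 ]
 [  8.98011618  20.68462889]]
knob [[-4.35902131 -1.51222296]]
```

Stamp is upright and square (within about 0.5°), but roughly (−2.5, −1.8) mm off centre. I'll re-grip and nudge it.

```bash
python3 - <<'E'
import numpy as np
a=np.radians(112.9);ex=np.array([-np.sin(a),np.cos(a)]);ey=np.array([np.cos(a),np.sin(a)])
print(np.array([.543,.249])+(-4.4*ex-1.6*ey)/1000,np.array([.543,.249])+(-1.9*ex+.3*ey)/1000)
E
python3 g.py .5477 .2492 .066 113
```

```text
[0.54767581 0.24923825] [0.54463352 0.25001569]
7.2833 shift cm [ 0.39 -0.13 11.25] turn [-0.006  0.021  0.002] q [ 0.31  0.03  1.74 -0.    1.35 -1.67] pos [0.5484 0.2516 0.1785] F [-0.1 -0.7 -0.8] open 0.04202713693669884
```

```bash
python3 -m jog '[[0.1,-0.1,3,0,0.02,0,130],[0.2,-0.1,6,0,0.02,0,130],[0.3,-0.1,9,0,0.02,0,130],[0.4,-0.1,11,0,0.02,0,130],[0.4,-0.1,11.2,0,0.02,0,130],[0.4,-0.1,11.2,0,0.02,0,130],[0.4,-0.1,11.2,0,0.02,0,130]]'; python3 g.py .5477 .2492 .066 113
```

```text
t: 7.87
tool_pos: [0.5478, 0.2495, 0.067]
tool_rot: [-0.629, 3.075, -0.008]
contact_force: [0.5, 0.2, 1.3]
opening: 0.0419
7.8667 shift cm [ 0.02 -0.02  0.1 ] turn [-0.006  0.001  0.002] q [ 0.31  0.16  1.8  -0.01  1.18 -1.67] pos [0.5478 0.2495 0.067 ] F [0.5 0.2 1.3] open 0.041941980223761374
```

Close, then lift 3 mm, shift (+2.5, +1.8) mm.

```bash
python3 -m jog '[[0,0,0,0,0,0,200],[0,0,0,0,0,0,255],[0,0,0,0,0,0,255],[0,0,0,0,0,0,255],[0,0,0,0,0,0,255],[0,0,0,0,0,0,255]]' 30; python3 g.py .5447 .2500 .070 113;  python3 -m jog '[[0,0,-0.3,0,0,0,255],[0,0,-0.5,0,0,0,255],[0.15,0.1,-0.5,0,0,0,255],[0.3,0.2,-0.5,0,0,0,255],[0.3,0.2,-0.5,0,0,0,255],[0.3,0.2,-0.5,0,0,0,255]]'; python3 g.py .5447 .2500 .067 113
```

```text
t: 8.37
tool_pos: [0.5494, 0.2498, 0.0692]
tool_rot: [-0.628, 3.072, -0.008]
contact_force: [0.5, -1.3, 7.2]
opening: 0.0228
8.3667 shift cm [ 0.43  0.21 -0.08] turn [-0.006  0.005  0.002] q [ 0.31  0.16  1.8  -0.01  1.18 -1.67] pos [0.5494 0.2498 0.0692] F [ 0.5 -1.3  7.2] open 0.022801753753207383
t: 8.87
tool_pos: [0.5452, 0.2504, 0.0736]
tool_rot: [-0.629, 3.073, -0.008]
contact_force: [0.6, 0.3, -1.5]
opening: 0.0228
8.8667 shift cm [ 0.07 -0.01  0.66] turn [-0.006  0.004  0.002] q [ 0.31  0.15  1.8  -0.01  1.19 -1.66] pos [0.5452 0.2504 0.0736] F [ 0.6  0.3 -1.5] open 0.02278309172014616
```

```bash
python3 -m jog '[[-0.05,0,0.15,0,0,0,255],[-0.05,0,0.3,0,0,0,255],[-0.05,0,0.4,0,0,0,255],[-0.05,0,0.4,0,0,0,255]]'; python3 -m jog '[[0,0,0.1,0,0,0,255],[0,0,0.1,0,0,0,255]]';  python3 -m jog '[[0,0,0.1,0,0,0,255],[0,0,0.1,0,0,0,255]]'
```

```text
t: 9.2
tool_pos: [0.5458, 0.2506, 0.0695]
tool_rot: [-0.629, 3.073, -0.008]
contact_force: [1.0, -0.3, -1.7]
opening: 0.0225
t: 9.37
tool_pos: [0.5464, 0.2507, 0.0694]
tool_rot: [-0.628, 3.072, -0.008]
contact_force: [-1.3, -1.1, 4.0]
opening: 0.0226
t: 9.53
tool_pos: [0.547, 0.2508, 0.0694]
tool_rot: [-0.628, 3.071, -0.008]
contact_force: [-1.2, -1.6, 5.9]
opening: 0.0226
```

```bash
python3 -m jog '[[0,0,0,0,0,0,180],[0,0,0,0,0,0,160],[0,0,0,0,0,0,140],[0,0,0,0,0,0,130],[0,0,0,0,0,0,130],[0,0,0,0,0,0,130]]'; python3 -m jog '[[0,0,-1,0,0,0,130],[0,0,-3,0,0,0,130],[0,0,-6,0,0,0,130],[0,0,-9,0,0,0,130],[0,0,-11,0,0,0,130],[0,0,-11,0,0,0,130],[0,0,-11,0,0,0,130]]'; python3 - <<'E'
from h import *
import pickle
W=cam("wrist");w=get_image("wrist");np.save("w5.npy",w);pickle.dump(W,open("w5.pkl","wb"))
h=cv2.cvtColor(w,cv2.COLOR_RGB2HSV);u,v=proj(W,[[.543,.249,.03]])[0].astype(int)
a=np.radians(112.9);ex=np.array([-np.sin(a),np.cos(a)]);ey=np.array([np.cos(a),np.sin(a)])
def f(p,z):
    X=onz(W,p,z)[:,:2]-[.543,.249]; return np.c_[X@ex,X@ey]*1000
M={}
for n,m in (("pad",(h[...,0]>80)&(h[...,0]<130)&(h[...,1]>30)),("st",(h[...,0]<18)&(h[...,1]>130)&(h[...,2]>50))):
    z=np.zeros(h.shape[:2],np.uint8);z[v-55:v+45,u-55:u+55]=m[v-55:v+45,u-55:u+55]
    c=max(cv2.findContours(z,0,1)[0],key=cv2.contourArea)[:,0].astype(float)
    P=f(c,.013 if n=="pad" else .027)
    print(n,P.min(0),P.max(0),"mid",(P.min(0)+P.max(0))/2)
    if n=="st": k=c[c[:,1]>c[:,1].max()-13];(cx,cy),r=cv2.minEnclosingCircle(k.astype(np.float32));print("knob",cx,cy,r,f([(cx,cy)],.071))
E
```

```text
t: 10.03
tool_pos: [0.5468, 0.2508, 0.0691]
tool_rot: [-0.628, 3.071, -0.008]
contact_force: [-0.6, 1.1, 0.3]
opening: 0.0419
t: 10.62
tool_pos: [0.5471, 0.2516, 0.1817]
tool_rot: [-0.627, 3.067, -0.007]
contact_force: [-0.4, -0.6, 0.1]
opening: 0.0419
pad [-26.66535435  15.34637586] [24.43430865 33.8220238 ] mid [-1.11552285 24.58419983]
st [-31.18270825 -22.04981873] [13.94737253 21.85612515] mid [-8.61766786 -0.09684679]
knob 254.5 189.0 14.534542083740234 [[-5.02454089  0.12842912]]
```

```bash
python3 g.py .568 -.0175 .21 90
```

```text
10.6667 shift cm [  8.51 -25.6   -2.94] turn [-0.005  0.008  0.404] q [ 0.31  0.04  1.73 -0.01  1.37 -1.66] pos [0.546  0.2512 0.1795] F [-0.3  1.  -1. ] open 0.041932957085161184
```

```bash
python3 -m jog '[[0,0,-3,0,0,0.1,0],[1.2,-3.7,-3,0,0,0.2,0],[2.4,-7.4,-3,0,0,0.3,0],[3.6,-11,-3,0,0,0.4,0],[4.9,-14.7,-3,0,0,0.404,0],[6.1,-18.4,-3,0,0,0.404,0],[7.3,-22,-3,0,0,0.404,0],[8.5,-25.6,-3,0,0,0.404,0]]'; python3 -m jog '[[0,0,0,0,0,0,0],[0,0,0,0,0,0,0]]'; python3 - <<'E'
from h import *
W=cam("wrist");w=get_image("wrist");h=cv2.cvtColor(w,cv2.COLOR_RGB2HSV)
m=(((h[...,0]<8)|(h[...,0]>172))&(h[...,1]>110)&(h[...,2]>60)).astype(np.uint8)
for c in cv2.findContours(m,0,2)[0]:
    if cv2.contourArea(c)>300: e=cv2.fitEllipse(c);print(e,onz(W,[e[0]],.05))
save("s10",w)
E
python3 g.py .568 -.0175 .08 90
```

```text
t: 11.33
tool_pos: [0.5667, -0.0192, 0.2083]
tool_rot: [0.001, 3.137, -0.004]
contact_force: [0.3, -0.3, -0.1]
opening: 0.0855
t: 11.5
tool_pos: [0.5654, -0.0208, 0.2058]
tool_rot: [0.007, 3.141, -0.003]
contact_force: [-0.8, 0.1, 0.1]
opening: 0.0856
((251.7025146484375, 178.765869140625), (56.26174545288086, 67.07847595214844), 10.994219779968262) [[ 0.5689387  -0.02356249  0.05      ]]
((436.6216735839844, 84.93965148925781), (51.755760192871094, 70.87944793701172), 72.7623291015625) [[0.48290787 0.1403492  0.05      ]]
11.55 shift cm [-0.23  0.21 12.61] turn [-0.002  0.001 -0.002] q [-0.17 -0.07  1.79 -0.    1.42 -1.73] pos [ 0.5656 -0.0194  0.2061] F [ 0.4  0.2 -0.8] open 0.0854254642515464
```

View pics/s10.png

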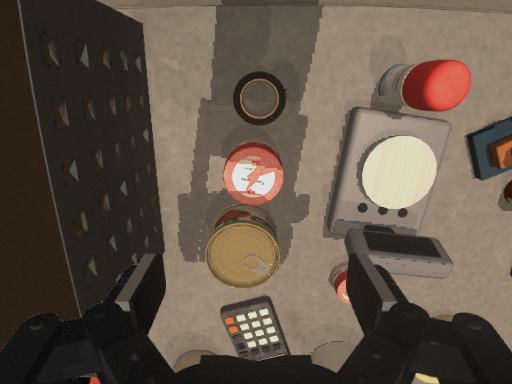

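The pot lid is at about (254,174), with the tape above it at (259,97) and the tin below it at (242,252).

```bash
python3 - <<'E'
from h import *
W=cam("wrist")
for p,z in(((254,174),.05),((254,176),.05),((223,174),.05),((284,174),.05),((254,204),.05),((260,98),.019),((243,254),.058),((399,172),.045),((362,172),.045),((437,172),.045)):print(p,onz(W,[p],z)[0].round(4))
E
```

```text
(254, 174) [ 0.5646 -0.02    0.05  ]
(254, 176) [ 0.5666 -0.02    0.05  ]
(223, 174) [ 0.5646 -0.0491  0.05  ]
(284, 174) [0.5647 0.0082 0.05  ]
(254, 204) [ 0.5948 -0.0201  0.05  ]
(260, 98) [ 0.4969 -0.0141  0.019 ]
(243, 254) [ 0.6451 -0.0312  0.058 ]
(399, 172) [0.5641 0.1201 0.045 ]
(362, 172) [0.5641 0.0837 0.045 ]
(437, 172) [0.564  0.1583 0.045 ]
```

```bash
python3 -m jog '[[0,0,3,0,0,0,0],[0,0,6,0,0,0,0],[0,0,9,0,0,0,0],[0,0,12,0,0,0,0],[0,0,12,0,0,0,0],[0,0,12,0,0,0,0]]';  python3 g.py .566 -.0195 .022 90
```

```text
t: 12.05
tool_pos: [0.5637, -0.0177, 0.0837]
tool_rot: [-0.0, -3.137, 0.001]
contact_force: [0.1, -0.4, 0.2]
opening: 0.0853
12.05 shift cm [-0.26 -0.18  6.17] turn [-0.    -0.005 -0.   ] q [-0.16  0.06  1.88 -0.    1.21 -1.73] pos [ 0.5637 -0.0177  0.0837] F [ 0.1 -0.4  0.2] open 0.08528021661519547
```

```bash
python3 -m jog '[[-0.2,-0.2,1,0,0,0,0],[-0.2,-0.2,2,0,0,0,0],[-0.2,-0.2,3.5,0,0,0,0],[-0.2,-0.2,5,0,0,0,0],[-0.2,-0.2,6.1,0,0,0,0],[-0.2,-0.2,6.1,0,0,0,0]]';  python3 g.py .566 -.0195 .022 90; python3 -m jog '[[0,0,0,0,0,0,40],[0,0,0,0,0,0,60],[0,0,0,0,0,0,80],[0,0,0,0,0,0,100],[0,0,0,0,0,0,110],[0,0,0,0,0,0,110],[0,0,0,0,0,0,110]]' 25; python3 g.py .566 -.0195 .022 90
```

```text
t: 12.55
tool_pos: [0.5639, -0.0194, 0.0206]
tool_rot: [-0.0, -3.133, -0.0]
contact_force: [-0.7, 0.3, 0.1]
opening: 0.0855
12.55 shift cm [-0.2  -0.01 -0.14] turn [ 0.    -0.008 -0.   ] q [-0.17  0.15  1.9  -0.    1.1  -1.74] pos [ 0.5639 -0.0194  0.0206] F [-0.7  0.3  0.1] open 0.08551507924840213
t: 13.13
tool_pos: [0.565, -0.0196, 0.0219]
tool_rot: [-0.0, -3.136, 0.0]
contact_force: [-2.0, -1.0, 5.7]
opening: 0.057
13.1333 shift cm [-0.1   0.01 -0.01] turn [-0.    -0.006 -0.   ] q [-0.17  0.15  1.9  -0.    1.1  -1.74] pos [ 0.565  -0.0196  0.0219] F [-2.  -1.   5.7] open 0.05701365390436799
```

```bash
python3 -m jog '[[0,0,-0.5,0,0,0,140],[0,0,-1.5,0,0,0,140],[0,0,-4,0,0,0,140],[0,0,-7,0,0,0,140],[0,0,-10,0,0,0,140],[0,0,-13,0,0,0,140],[0,0,-15,0,0,0,140],[0,0,-15,0,0,0,140]]';  python3 g.py .565 .120 .15 90
```

```text
t: 13.8
tool_pos: [0.5689, -0.02, 0.1785]
tool_rot: [-0.0, 3.137, -0.003]
contact_force: [0.8, -0.4, 0.1]
opening: 0.0574
13.8 shift cm [ 0.4  14.    2.83] turn [-0.002  0.004  0.   ] q [-0.17 -0.04  1.81 -0.    1.37 -1.74] pos [ 0.5689 -0.02    0.1785] F [ 0.8 -0.4  0.1] open 0.05743079189727639
```

```bash
python3 -m jog '[[0.1,2.5,0,0,0,0,140],[0.2,6,0,0,0,0,140],[0.4,9.5,0,0,0,0,140],[0.4,12.5,0,0,0,0,140],[0.4,14,0,0,0,0,140],[0.4,14,0,0,0,0,140],[0.4,14,0,0,0,0,140]]'; python3 -m jog '[[0,0,2,0,0,0,140],[0,0,4,0,0,0,140],[0,0,6,0,0,0,140],[0,0,7.5,0,0,0,140],[0,0,7.5,0,0,0,140],[0,0,7.5,0,0,0,140]]'; python3 - <<'E'
from h import *
import pickle
W=cam("wrist");w=get_image("wrist");np.save("w6.npy",w);pickle.dump(W,open("w6.pkl","wb"))
save("s11",cv2.resize(w,(768,576),interpolation=cv2.INTER_CUBIC))
E
python3 g.py .565 .120 .067 90
```

```text
t: 14.38
tool_pos: [0.564, 0.1204, 0.1769]
tool_rot: [-0.003, 3.139, -0.004]
contact_force: [-0.3, 0.7, -0.3]
opening: 0.0575
t: 14.88
tool_pos: [0.5631, 0.119, 0.1006]
tool_rot: [0.001, -3.141, 0.005]
contact_force: [-0.4, -0.1, 0.1]
opening: 0.0573
14.9333 shift cm [-0.07  0.08  3.51] turn [-0.003  0.002  0.001] q [ 0.08  0.06  1.84 -0.    1.24 -1.49] pos [0.5642 0.1193 0.1021] F [ 0.8 -0.5 -1.1] open 0.057625870762874315
```

View pics/s11.png

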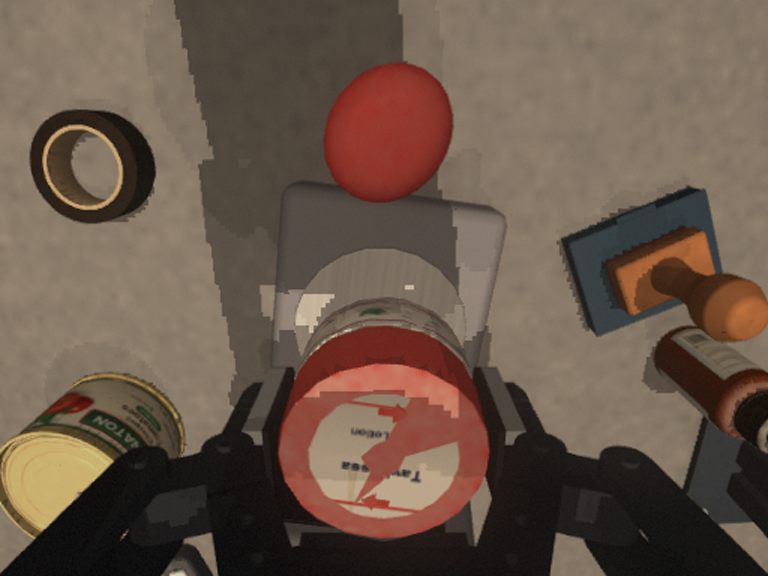

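```bash
python3 - <<'E'
from h import *
import pickle
W=pickle.load(open("w6.pkl","rb"))
f=lambda p,z:onz(W,[np.array(p)/1.5-.17],z)[0].round(4)
print("lid",f((384,451),.1285),f((384,451),.1265),f((279,451),.1285),f((489,451),.1285))
print("jar near bottom",f((384,298),.0797),"pan near",f((381,249),.045),"pan l/r",f((296,310),.045),f((467,318),.045))
E
```

```text
lid [0.5635 0.1201 0.1285] [0.5651 0.1201 0.1265] [0.5638 0.0919 0.1285] [0.5637 0.1484 0.1285]
jar near bottom [0.5375 0.1201 0.0797] pan near [0.5288 0.1188 0.045 ] pan l/r [0.5555 0.0826 0.045 ] [0.5591 0.1555 0.045 ]
```

Pot (.565,.120) is centred over the pan (.5655,.1195) to about 1 mm. Lower it gently.

```bash
python3 -m jog '[[0,0,0.6,0,0,0,140],[0,0,1.2,0,0,0,140],[0,0,1.8,0,0,0,140],[0,0,2.4,0,0,0,140],[0,0,3,0,0,0,140],[0,0,3,0,0,0,140],[0,0,3,0,0,0,140]]'; python3 g.py .565 .120 .067 90; python3 -m jog '[[0,0,0.15,0,0,0,140],[0,0,0.15,0,0,0,140]]'; python3 -m jog '[[0,0,0.1,0,0,0,140],[0,0,0.1,0,0,0,140]]'
```

```text
t: 15.52
tool_pos: [0.5638, 0.1193, 0.0713]
tool_rot: [-0.001, 3.141, -0.004]
contact_force: [0.5, -0.4, -1.5]
opening: 0.0575
15.5167 shift cm [-0.12  0.07  0.43] turn [-0.003  0.     0.001] q [ 0.08  0.1   1.86 -0.    1.18 -1.49] pos [0.5638 0.1193 0.0713] F [ 0.5 -0.4 -1.5] open 0.05750171040477835
t: 15.68
tool_pos: [0.5638, 0.1193, 0.0697]
tool_rot: [-0.001, 3.141, -0.004]
contact_force: [-0.0, -0.5, -1.7]
opening: 0.0577
t: 15.85
tool_pos: [0.5638, 0.1194, 0.0688]
tool_rot: [-0.001, 3.141, -0.004]
contact_force: [0.2, 1.4, -0.5]
opening: 0.0575
```

```bash
python3 -m jog '[[0,0,0.08,0,0,0,140],[0,0,0.08,0,0,0,140]]'; python3 -m jog '[[0,0,0.07,0,0,0,140],[0,0,0.07,0,0,0,140]]'; python3 -m jog '[[0,0,0.07,0,0,0,140],[0,0,0.07,0,0,0,140]]'
```

```text
t: 16.02
tool_pos: [0.5639, 0.1194, 0.068]
tool_rot: [-0.001, 3.141, -0.004]
contact_force: [-0.8, 0.2, -1.1]
opening: 0.057
t: 16.18
tool_pos: [0.5638, 0.1193, 0.0673]
tool_rot: [-0.001, 3.141, -0.004]
contact_force: [0.5, -1.0, -0.5]
opening: 0.0572
t: 16.35
tool_pos: [0.5641, 0.1193, 0.067]
tool_rot: [-0.001, 3.141, -0.004]
contact_force: [-1.2, -1.0, 0.9]
opening: 0.0574
```

```bash
python3 -m jog '[[0,0,0.05,0,0,0,140],[0,0,0.05,0,0,0,140]]'; python3 -m jog '[[0,0,0,0,0,0,75],[0,0,0,0,0,0,60],[0,0,0,0,0,0,40],[0,0,0,0,0,0,20],[0,0,0,0,0,0,0],[0,0,0,0,0,0,0]]'; python3 -m jog '[[0,0,-1,0,0,0,0],[0,0,-3,0,0,0,0],[0,0,-6,0,0,0,0],[0,0,-9,0,0,0,0],[0,0,-12,0,0,0,0],[0,0,-15,0,0,0,0],[0,0,-16,0,0,0,0],[0,0,-16,0,0,0,0]]';  python3 - <<'E'
from h import *
import pickle
W=cam("wrist");w=get_image("wrist");pickle.dump(W,open("w7.pkl","wb"))
S=cam("scene");a=get_image("scene");u,v=proj(S,[[.555,.18,.04]])[0].astype(int)
x=cv2.resize(w[20:320,40:512],(800,508),interpolation=cv2.INTER_CUBIC)[:, :]
b=cv2.resize(a[v-50:v+50,u-75:u+75],(420,280),interpolation=cv2.INTER_CUBIC)
L=cv2.resize(w,(512,384)); out=np.zeros((600,800,3),np.uint8);out[:384,:512]=L;out[320:600,380:800]=b
save("s12",out)
E
```

```text
t: 16.52
tool_pos: [0.5643, 0.1193, 0.0669]
tool_rot: [-0.001, 3.14, -0.004]
contact_force: [-1.1, -0.4, 3.8]
opening: 0.0575
t: 17.02
tool_pos: [0.5642, 0.1193, 0.0668]
tool_rot: [-0.001, 3.14, -0.004]
contact_force: [0.6, 0.1, 0.6]
opening: 0.0853
t: 17.68
tool_pos: [0.5661, 0.12, 0.2318]
tool_rot: [-0.002, 3.132, -0.003]
contact_force: [0.4, -0.5, 0.4]
opening: 0.0852
```

View pics/s12.png

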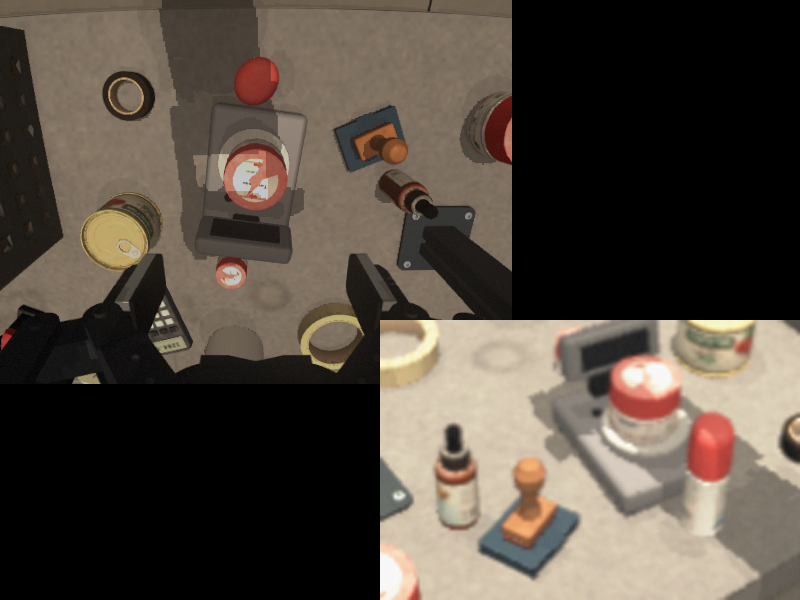

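```bash
python3 - <<'E'
from h import *
import pickle
W=pickle.load(open("w7.pkl","rb"))
print("lid",onz(W,[(256,177)],.095),"pan l/r",onz(W,[(219,162),(289,162)],.045),"tape",onz(W,[(129,97)],.019),"tin",onz(W,[(116,238)],.058))
o=get_obs();print(o["t"],o["contact_force"])
from station import finish_job
print(finish_job())
E
```

```text
lid [[0.56362681 0.12119065 0.095     ]] pan l/r [[0.56250703 0.08324084 0.045     ]
 [0.56242672 0.15504282 0.045     ]] tape [[ 0.4982876  -0.01269899  0.019     ]] tin [[ 0.64362351 -0.03067044  0.058     ]]
17.7833 [-0.36557522  0.59520186 -0.5990281 ]
the job is handed in; nothing more can be done
None
```

The stamp is standing upright on the closed ink pad and the balm pot is upright on the scale's pan. I handed the job in at 17.8 s with the gripper open and touching nothing.

- **Stamp:** I moved it first, then re-gripped it once to correct an offset of about 3 mm. The last measurements put it within about 0.5 mm of the pad's centre along the pad's long side. Across the pad I could only estimate about 1 mm, and a rough fit to the knob suggested more, nearer 3–4 mm. It was within about 0.5° of square before that correction. I did not measure the angle again, but the final pictures show no visible skew.
- **Pot:** I took the middle-sized jar, the one between the tape and the tin. It touched down with under 4 N. Its measured centre is about 2 mm from the pan's, against a 8 mm margin to the edge, so nothing overhangs.
- **Other things:** The tape and tin measure within about 4 mm of their first positions, which is how much my position estimates varied between views. I saw no sign of contact with them. The dropper bottle and capped bottle are standing where they were in the final pictures, but I did not measure them again.

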